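# Back the loom's cloth beam off one notch

## Robot

A 7-joint arm with a two-finger parallel gripper is mounted at the origin on the work surface. World frame = base frame: x ahead of the robot, y to its left, z up, the work surface at z = 0. Lengths are in m, angles in rad, forces in N, time in s.
With the tool pointing down it reaches from about 0.4 to 0.875 m from the base axis. Payload 6.5 kg.
Tool frame: the origin (TCP) lies at the very end of the fingers, on their centre line; the grasp point (between the pads) lies 19 mm behind it; z points along the fingers, y is the direction in which the jaws open and shut (so a half turn about z gives the same grasp; the last joint's range is limited). The gripper opens to 88 mm and grips with 3 to 60 N. Pads are 18 mm wide; open, the fingers measure 123 mm over their backs; the gripper's body (75 mm by 187 mm) begins 45 mm behind the grasp point.
Start: joints at [-1.214, 0.536, -0.004, 1.538, 0.003, 1.067, -0.071], TCP at [0.267, 0.593, 0.213] pointing down, gripper open.
Joint ranges: [-2.7, 2.7], [-0.37, 2.16], [-1.27, 1.26], [0.24, 2.4], [-1.31, 4.45], [0.19, 1.91], [-2.76, 2.76]. Speed limits (rad/s): [2.39, 2.39, 3.14, 3.14, 3.14, 3.14, 3.14].

## Interface

Orientations are given as [roll, pitch, yaw] about the fixed x, y, z axes, in that order (R = Rz(yaw) Ry(pitch) Rx(roll)).
In Python, from station import arm gives the robot as it stands.
- The arm moves only by the tool play_rows, never from a script. Its argument "motion" is a list that holds one entry, the list of rows, each a list of 7 numbers: the shift along the tool's x, y, z in mm, then the turn, a rotation vector about the tool's x, y, z in degrees, then the gripper command: -1 is shut, 1 is fully open, values between are in proportion. In form: [[[dx, dy, dz, rx, ry, rz, grip], ...]]. A call has 1 to 20 rows; each row is the pose to reach, as a shift and turn from the pose commanded when the call began, along the tool's axes at that moment; what a row does not reach only later rows make up. A row lasts 1/10 s, in which the tool goes at most 50 mm and 8.59 degrees, less where a joint would pass 70% of its speed; a pose out of reach is approached as far as the arm can. A call with a gripper value outside its range is refused whole. The fingers move at their own pace and stop on an object; "grip_force" is the grip in N (left out, the last holds). Time passes only in rows, so rows that repeat a pose let the fingers close. It gives the time, the measured TCP pose, the force and the opening at its end, in the units of the state.
- arm.observe(): the state, without advancing time (a new reading comes with each control period).
- arm.get_image(name): name is "scene" or "top"; returns (picture, depth): 480x640x3 uint8, red, green, blue; 480x640 float32, m along the optical axis (not along the pixel's ray), 0 where there is no reading.
- arm.get_calibration(name): a dict with "intrinsics" (3x3 intrinsics, pixels), "R" (3x3) and "t" (3): a world point X has camera coordinates R X + t. Camera axes: x right, y down, z forward; pixel columns grow to the right and rows downward; lengths in m; the calibration is good to about 2 mm. A picture is of the moment at which its call begins. get_calibration takes no time and is no camera call.
- arm.finish_job(): hands the job in, once; it reports no verdict.
The state is a dict: "t": time; "joint_pos": joint angles; "dq": joint speeds; "effort": joint torques, N m; "position": TCP position; "eef_rot": TCP orientation; "contact_force": force on the tool from outside, world axes, zero at the start; "moment": the same for the moment, N m; "gripper_width": finger opening in m.
Only numpy, scipy, OpenCV 4.12 (cv2) and the standard library are available. Lean on these libraries where they do the work, as an engineer would, in place of code of your own. Each camera call takes 0.05 s, during which the arm holds its last target.

## Task

The front beam of the bare table loom has been wound one notch too far. Gripping nothing, push the pawl's red-balled finger lever over with a fingertip so that the pawl lifts off the toothed wheel and stays thrown back, push the beam's handle so that the wheel turns backward (its top away from the robot) by just one tooth, then tip the pawl down again so that it sits in that next notch. Leave the tools lying around the loom where they are.

Things in the scene. Friction and masses are not known exactly. Their poses are not given: they have to be found in the camera images.
- loom: small table loom, light wood, bare, fixed on the bench. Origin on the bench under the ratchet wheel's middle. x: level, from the robot's side to the loom's back; y: left along the beam; z up. Here the wheel spans y -8..8 mm, the side frame y 14..34. Frame tops: 152 mm by the wheel, 175 at the pawl's ear (x 48..92), 210 at the castle with the white heddle (x 220..270, y over 15)
- wheel_axis (a point): middle of the steel ratchet wheel on its axis (along loom y), 110 mm above the bench, outside the loom's right side frame at the front corner. 12 saw teeth, one every 30 degrees; 110 mm over the tips, 90 mm at the roots, 16 mm thick; one piece with the wooden beam (36 mm thick) and the four-armed handle
- handle_tip (a point): centre of the 18 mm ball end of the uppermost handle arm, 72 mm from the axis, in the plane 50 mm outside (loom -y) the wheel's middle. At the start this arm leans 15 to 20 degrees from upright towards the robot (loom -x), after one notch back 10 to 15 degrees the other way. Four arms, 13 mm round wooden bars, 90 degrees apart
- beam (a joint): turn of wheel, beam and handle, rad; starts at -0.08 to -0.02, grows backward (top towards loom +x); one notch is 0.524. The lowered pawl stops backward turning at 0.025; forward it clicks. Stiff (0.25 N m, some 4 N at the handle's end), stays where left. A pawl let down at 0.40 to 0.51 drops into the next notch back; past 0.52 it lands on a tooth tip until the wheel is eased forward
- pawl (a joint): lift of the pawl, rad: about 0 with its nose down between two teeth (0.15 if it lies on a tooth's tip), 1.1 thrown right back on its stop. Past about 0.7 it falls back and stays there by its own weight; short of 0.6 it drops onto the wheel. Moves with about 1 N at the ball
- pawl_ball (a point): centre of the red 18 mm ball on the pawl's finger lever, in the wheel's middle plane. Pawl down: the lever leans 28 degrees from upright towards the robot, ball 208 mm above the bench, 42 mm behind the wheel's axis along loom x. Thrown back: it leans 35 degrees the other way, ball 204 mm up, 104 mm behind the axis
- pawl_pivot (a point): the pawl's pivot, a pin along loom y in the wheel's middle plane, 155 mm above the bench, 70 mm behind the wheel's axis along loom x. Ball centre 60 mm from it on an 8 mm steel rod; nose 58 mm from it, pointing towards the robot
- bobbin: loose empty wooden bobbin standing on the bench near the handle, 40 mm across, 55 mm high, origin under its middle; leave it alone
- shuttle: loose wooden boat shuttle lying on the bench, 260 x 36 x 28 mm, origin under its middle, long along x; leave it alone
- hammer: loose hammer lying on the bench, 260 mm long along x, head at +x, about 30 mm high; leave it alone
- shears: loose shears lying flat, 220 mm long along x, about 11 mm high, origin at the rivet; leave them alone
- brush_pot: loose clay pot of brushes, 80 mm across, 190 mm high with the brushes, origin under its middle; leave it alone
- beater: loose wooden hand beater (comb) lying flat, 180 mm long along x, 75 mm wide, 16 mm high; leave it alone

How it is judged:
By the outcome, as a careful person would: the job done as asked, in the order asked, and still so for the second after the job is handed in, with the robot touching nothing.
It also fails if it takes over 48 s, if anything falls off the work surface, if the arm or the gripper's body presses on something with over 40 N, if the wrist force passes 120 N, or if a joint passes its speed limit or range.

## Working session

There is one attempt and no reset: what is moved stays moved. The work goes in short steps, Python scripts to look and compute and a tool call to move; the robot and the scene stay as the last step left them, time stands still between calls to the robot, and variables do not carry over. Pictures are saved under pics/ and viewed, and the job is handed in when it is done.

Besides the shell and the picture viewer there is one more tool, called after "Request:" as name(argument=value, ...), one argument or row to a line, values as JSON. play_rows: Moves the arm, as the interface text tells. Its arguments: {"type":"object","properties":{"motion":{"type":"array","items":{"type":"array","items":{"type":"array","items":{"type":"number"}}}},"grip_force":{"type":"number"}},"required":["motion"]}

```bash
ls; mkdir -p pics; python3 - <<'E'
from station import arm
import cv2,numpy as np
np.set_printoptions(precision=4,suppress=True)
o=arm.observe();print(o)
for n in("scene","top"):
    im,d=arm.get_image(n);c=arm.get_calibration(n);print(n,c)
    cv2.imwrite(f"pics/{n}0.png",im[:,:,::-1]);np.savez(f"{n}0.npz",im=im,d=d,**c)
E
```

```text
pics
{'t': 0.0, 'joint_pos': array([-1.2142,  0.5372, -0.0045,  1.5388,  0.0026,  1.0673, -0.0712]), 'dq': array([-0.0006,  0.0003,  0.0011,  0.0004,  0.0013,  0.0019,  0.0006]), 'effort': array([ -0.0005, -57.0972,   0.9902, -25.16  ,  -0.0563,   0.0181,
         0.0002]), 'position': array([0.2664, 0.5922, 0.2124]), 'eef_rot': array([-3.1399,  0.0001,  2.7189]), 'contact_force': array([ 0.0724, -1.1368, -0.4822]), 'moment': array([-0.0327,  0.0177,  0.0028]), 'gripper_width': 0.08843083931884628}
scene {'intrinsics': array([[578.9172,   0.    , 323.0807],
       [  0.    , 578.9172, 253.2824],
       [  0.    ,   0.    ,   1.    ]]), 'R': array([[-0.6936,  0.7203, -0.0062],
       [ 0.5809,  0.5541, -0.5962],
       [-0.426 , -0.4172, -0.8028]]), 't': array([ 0.4948, -0.1474,  1.4663])}
top {'intrinsics': array([[578.8852,   0.    , 321.0744],
       [  0.    , 578.8852, 241.9024],
       [  0.    ,   0.    ,   1.    ]]), 'R': array([[-0.018 , -0.9998, -0.0031],
       [-0.9756,  0.0183, -0.2187],
       [ 0.2187, -0.0009, -0.9758]]), 't': array([-0.1544,  0.589 ,  1.1241])}
```

View pics/scene0.png

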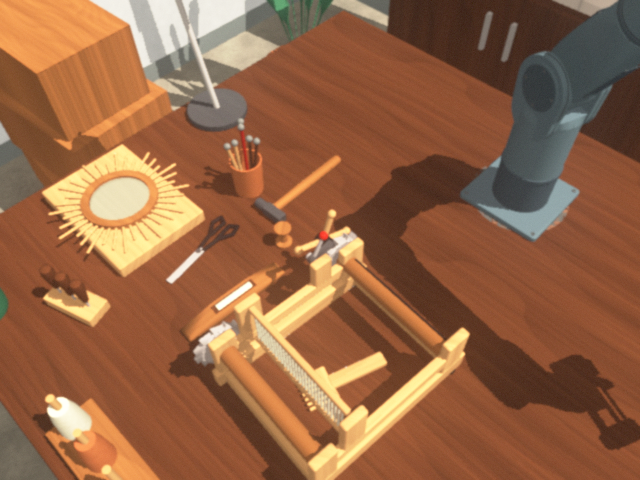

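View pics/top0.png

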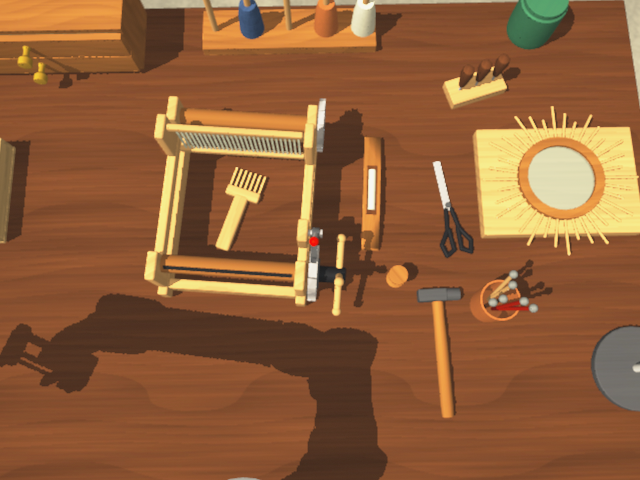

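The scene view shows the red ball at about (323,236). In the top view the ball is at (314,241), the wheel at about (313,275) and the handle at x≈340. I'll enlarge both.

```bash
python3 - <<'E'
import cv2
a=cv2.imread("pics/scene0.png")[195:295,255:385];b=cv2.imread("pics/top0.png")[215:325,280:420]
cv2.imwrite("pics/s0c.png",cv2.resize(a,(780,600),interpolation=cv2.INTER_CUBIC))
cv2.imwrite("pics/t0c.png",cv2.resize(b,(763,600),interpolation=cv2.INTER_CUBIC))
E
```

```text
(no output)
```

View pics/s0c.png

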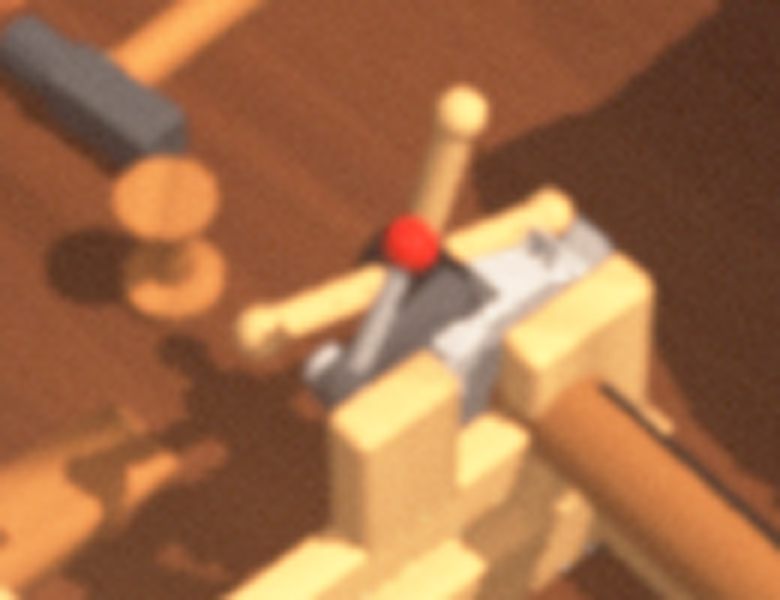

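View pics/t0c.png

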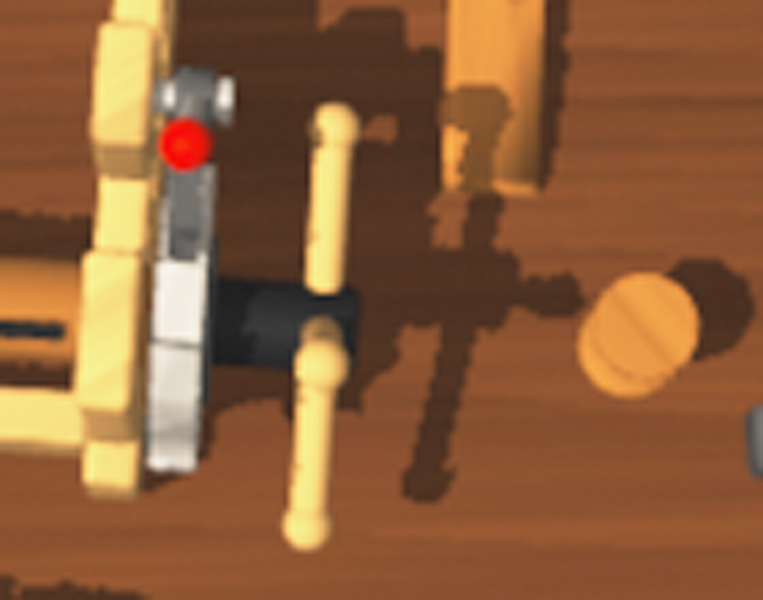

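```bash
cat > h.py <<'E'
import numpy as np
from scipy.optimize import least_squares
C={n:dict(np.load(f"{n}0.npz")) for n in("scene","top")}
def proj(n,X):
    c=C[n];q=c["intrinsics"]@(c["R"]@np.asarray(X,float)+c["t"]);return q[:2]/q[2]
def tri(ps,pt):
    f=lambda X:np.r_[proj("scene",X)-ps,proj("top",X)-pt]
    r=least_squares(f,[.6,0,.15]);return r.x,r.fun
def world(p,L):  # p=(x,y,yaw), L loom m
    c,s=np.cos(p[2]),np.sin(p[2]);return np.array([p[0]+c*L[0]-s*L[1],p[1]+s*L[0]+c*L[1],L[2]])
def tip(beam0,k=0):  # angle from upright towards +x
    return np.array([.072*np.sin(beam0+k*np.pi/2),-.05,.11+.072*np.cos(beam0+k*np.pi/2)])
def ball(lift):
    a=-np.radians(28)+lift;return np.array([.07+.06*np.sin(a),0,.155+.06*np.cos(a)])
E
python3 - <<'E'
from h import *
np.set_printoptions(precision=4,suppress=True)
P={"ball":((323.3,235.5),(314.1,241.6)),"up":((332.2,213.5),(339.1,281.05)),"back":((298,250),(341.5,238.3)),"front":((346.5,230.5),(336.1,311.7))}
for k,v in P.items():print(k,*tri(*map(np.array,v)))
def f(q):
    r=[]
    for k,L in(("ball",ball(0)),("up",tip(q[3])),("back",tip(q[3],1)),("front",tip(q[3],-1))):
        X=world(q,L);r+=[*(proj("scene",X)-P[k][0]),*(proj("top",X)-P[k][1])]
    return r
s=least_squares(f,[.55,0,0,-.3]);print(s.x,np.degrees(s.x[2:]));print(np.array(s.fun).reshape(-1,4))
for n,px in(("scene",(323,235)),("top",(314,241)),("top",(339,281))):
    c=C[n];d=c["d"][px[1],px[0]];v=np.linalg.inv(c["intrinsics"])@[px[0],px[1],1]
    print(n,px,d,c["R"].T@(v*d-c["t"]))
b=world(s.x,(0,0,.11));print("wheel",b)
E
```

```text
ball [ 0.554  -0.152   0.2095] [-0.3768 -0.0703 -0.2824  0.2145]
up [ 0.4851 -0.1951  0.1824] [-1.0688 -0.1951 -0.7636  0.5769]
back [ 0.5761 -0.2041  0.136 ] [-0.3873 -0.0802 -0.2912  0.2276]
front [ 0.4397 -0.1915  0.0884] [-0.3743 -0.062  -0.2687  0.1982]
[ 0.5124 -0.1484 -0.0945 -0.3246] [ -5.4156 -18.5965]
[[-0.4811  0.3107 -0.0837  0.4176]
 [-1.2762  0.8067 -0.3339  1.1004]
 [-0.3295  0.525  -0.0735  0.8176]
 [-0.4484  0.2725 -0.1873  0.2734]]
scene (323, 235) 1.1162784 [ 0.5575 -0.1484  0.2172]
top (314, 241) 1.031424 [ 0.5534 -0.1525  0.2191]
top (339, 281) 1.0453869 [ 0.4851 -0.1961  0.1896]
wheel [ 0.5124 -0.1484  0.11  ]
```

```bash
cat >> h.py <<'E'
from scipy.spatial.transform import Rotation as R
LP=np.array([.5124,-.1484,-.0945])
def rot(o): return R.from_euler("xyz",o)
def delta(pos,R0,Lx,yaw=np.pi-.0945):
    Rt=R.from_euler("xyz",[np.pi,0,yaw]); W=world(LP,Lx)
    return np.round(1000*R0.inv().apply(W-pos),1),np.round(np.degrees((R0.inv()*Rt).as_rotvec()),2),W
def toloom(W):
    return R.from_euler("z",-LP[2]).apply(np.asarray(W)-[LP[0],LP[1],0])
E
python3 - <<'E'
from h import *
from station import arm
o=arm.observe();R0=rot(o["eef_rot"])
for L in((0,0,.30),(0,0,.192)):print(delta(o["position"],R0,L))
E
```

```text
(array([-528.1, -574.7,  -86.5]), array([-9.00e-02, -1.00e-02, -1.88e+01]), array([ 0.5124, -0.1484,  0.3   ]))
(array([-528.1, -574.5,   21.5]), array([-9.00e-02, -1.00e-02, -1.88e+01]), array([ 0.5124, -0.1484,  0.192 ]))
```

Request:
play_rows(
  motion=[
    [[0, 0, -40, 0, 0, 0, -1], [-10, -11, -86, 0, 0, 0, -1], [-35, -40, -86, 0, 0, -1, -1], [-66, -72, -86, 0, 0, -2, -1], [-98, -107, -86, 0, 0, -3, -1], [-130, -142, -86, 0, 0, -5, -1], [-163, -178, -86, 0, 0, -6, -1], [-196, -213, -86, 0, 0, -7, -1], [-229, -249, -86, 0, 0, -8, -1], [-262, -285, -86, 0, 0, -10, -1], [-295, -321, -86, 0, 0, -11, -1], [-328, -357, -86, 0, 0, -12, -1], [-361, -393, -86, 0, 0, -14, -1], [-394, -429, -86, 0, 0, -15, -1], [-427, -465, -86, 0, 0, -16, -1], [-460, -501, -86, 0, 0, -17, -1], [-490, -535, -86, 0, 0, -18, -1], [-515, -560, -86, 0, 0, -18.8, -1], [-528, -575, -86, 0, 0, -18.8, -1], [-528, -575, -86, 0, 0, -18.8, -1]],
  ],
)

```text
t: 2.1
position: [0.512, -0.1515, 0.299]
eef_rot: [-3.14, -0.0, 3.042]
contact_force: [0.1, -0.3, 0.2]
gripper_width: 0.0003
```

```bash
cat > look.py <<'E'
from h import *
from station import arm
import cv2,sys
def look(tag,s=(195,295,255,385),t=(195,325,260,420)):
    im={n:arm.get_image(n)[0][:,:,::-1] for n in("scene","top")}
    for n in im: cv2.imwrite(f"pics/{n}{tag}.png",im[n])
    a=cv2.resize(im["scene"][s[0]:s[1],s[2]:s[3]],(480,int(480*(s[1]-s[0])/(s[3]-s[2]))),interpolation=cv2.INTER_CUBIC)
    b=cv2.resize(im["top"][t[0]:t[1],t[2]:t[3]],(780-480+0,0) if 0 else (300,int(300*(t[1]-t[0])/(t[3]-t[2]))),interpolation=cv2.INTER_CUBIC)
    h=max(a.shape[0],b.shape[0]);c=np.zeros((h,780,3),np.uint8);c[:a.shape[0],:480]=a;c[:b.shape[0],480:]=b
    cv2.imwrite(f"pics/both{tag}.png",c)
def st():
    o=arm.observe();print(o["t"],o["position"],o["eef_rot"],o["contact_force"],"loom mm",toloom(o["position"])*1000,"q",o["joint_pos"]);return o,rot(o["eef_rot"])
E
python3 - <<'E'
from look import *
np.set_printoptions(precision=4,suppress=True)
look("1");o,R0=st()
for L in((0,0,.192),(.078,0,.192)):print(delta(o["position"],R0,L))
E
```

```text
2.2 [ 0.5119 -0.1477  0.2989] [ 3.1411 -0.001   3.0466] [ 1.0226  0.9335 -0.8843] loom mm [ -0.5283   0.6792 298.8912] q [-0.2024  0.2639  0.4887  1.7691 -0.1353  1.1429  1.8041]
(array([ -0.6,  -0.7, 106.9]), array([ 0.03, -0.06, -0.03]), array([ 0.5124, -0.1484,  0.192 ]))
(array([-78.6,  -0.7, 106.8]), array([ 0.03, -0.06, -0.03]), array([ 0.5901, -0.1558,  0.192 ]))
```

View pics/both1.png

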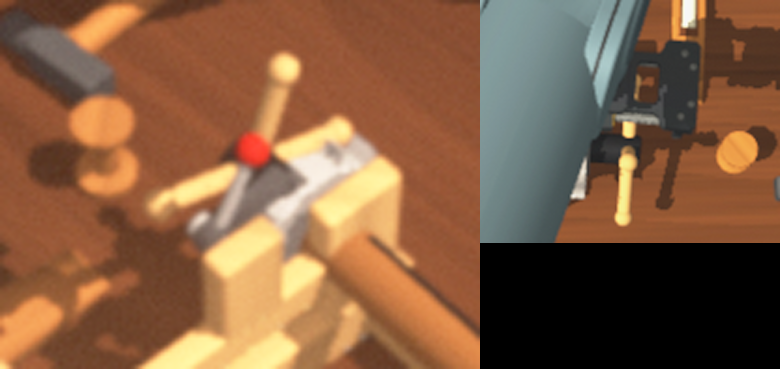

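View pics/scene1.png

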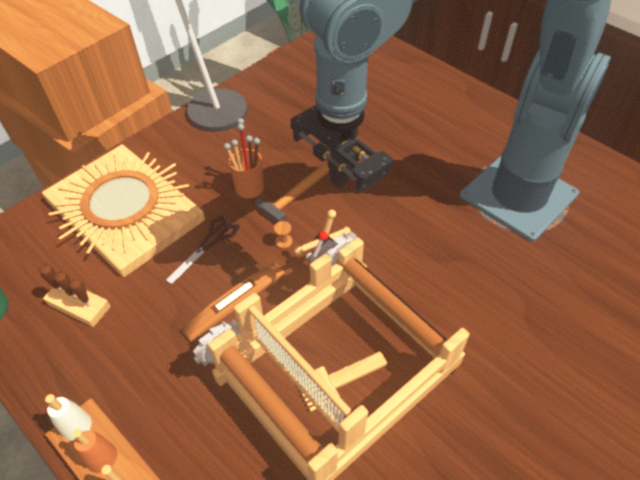

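The arm is at the target and the tool hangs above the wheel, but the top view is partly hidden by the forearm. Descending in front of the ball and looking before I push.

Request:
play_rows(
  motion=[
    [[0, 0, 30, 0, 0, 0, -1], [0, 0, 60, 0, 0, 0, -1], [0, 0, 85, 0, 0, 0, -1], [0, 0, 100, 0, 0, 0, -1], [0, 0, 107, 0, 0, 0, -1], [0, 0, 107, 0, 0, 0, -1], [0, 0, 107, 0, 0, 0, -1]],
  ],
)

```text
t: 2.9
position: [0.5128, -0.1477, 0.1931]
eef_rot: [3.141, 0.001, 3.048]
contact_force: [-0.5, 0.0, 0.2]
gripper_width: 0.0002
```

```bash
python3 - <<'E'
from look import *
np.set_printoptions(precision=4,suppress=True)
look("2",s=(150,290,250,430));o,R0=st();print(proj("scene",o["position"]))
for L in((0,0,.192),(.078,0,.192)):print(delta(o["position"],R0,L))
E
```

```text
3.0 [ 0.513  -0.1481  0.1933] [3.1415 0.0018 3.0473] [-0.2873 -0.3445 -0.1797] loom mm [  0.5692   0.3398 193.3384] q [-0.1631  0.3859  0.4557  1.8885 -0.2116  0.9124  1.87  ]
[338.6631 229.836 ]
(array([ 0.6, -0.3,  1.3]), array([0.01, 0.1 , 0.01]), array([ 0.5124, -0.1484,  0.192 ]))
(array([-77.4,  -0.4,   1.5]), array([0.01, 0.1 , 0.01]), array([ 0.5901, -0.1558,  0.192 ]))
```

View pics/both2.png

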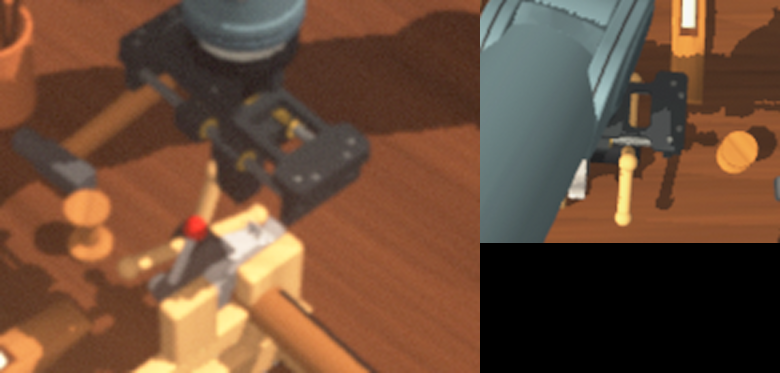

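The closed fingertip hangs just in front of the red ball (crop 235,195; ball 196,228) and clear of the handle. Now the push.

Request:
play_rows(
  motion=[
    [[-8, 0, 1, 0, 0, 0, -1], [-16, 0, 1, 0, 0, 0, -1], [-22, 0, 1, 0, 0, 0, -1], [-28, 0, 1, 0, 0, 0, -1], [-34, 0, 1, 0, 0, 0, -1], [-40, 0, 1, 0, 0, 0, -1], [-46, 0, 1, 0, 0, 0, -1], [-52, 0, 1, 0, 0, 0, -1], [-58, 0, 1, 0, 0, 0, -1], [-64, 0, 1, 0, 0, 0, -1], [-70, 0, 1, 0, 0, 0, -1], [-75, 0, 1, 0, 0, 0, -1], [-78, 0, 1, 0, 0, 0, -1], [-78, 0, 1, 0, 0, 0, -1], [-78, 0, 1, 0, 0, 0, -1]],
  ],
)

```text
t: 4.5
position: [0.5957, -0.1558, 0.1953]
eef_rot: [-3.142, 0.012, 3.048]
contact_force: [4.7, 1.8, 14.7]
gripper_width: 0.0006
```

```bash
python3 - <<'E'
from look import *
np.set_printoptions(precision=4,suppress=True)
look("3",s=(180,280,250,380));o,R0=st()
E
```

```text
4.6 [ 0.5956 -0.1558  0.1954] [-3.1416  0.0118  3.0479] [ 3.6189  1.2181 16.0367] loom mm [ 83.5757   0.4642 195.3799] q [-0.1304  0.5181  0.438   1.6827 -0.2569  0.9858  1.8747]
```

View pics/both3.png

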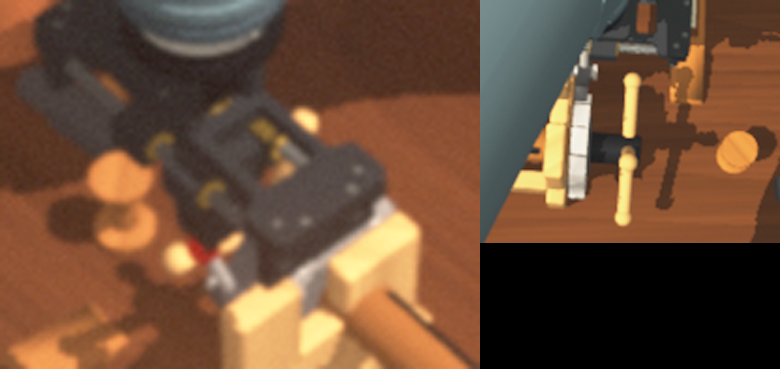

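```bash
python3 - <<'E'
from look import *
np.set_printoptions(precision=4,suppress=True)
for l in(0,.7,.9,1.1):print(l,ball(l),proj("scene",world(LP,ball(l))),proj("top",world(LP,ball(l))))
E
```

```text
0 [0.0418 0.     0.208 ] [322.8034 235.8252] [314.0142 241.9923]
0.7 [0.0826 0.     0.2137] [306.6088 244.9459] [315.7499 219.3547]
0.9 [0.094 0.    0.21 ] [302.0682 249.2236] [316.2661 213.8196]
1.1 [0.1044 0.     0.2041] [297.9517 253.933 ] [316.7481 209.1792]
```

Request:
play_rows(
  motion=[
    [[0, 0, -3, 0, 0, 0, -1], [0, 0, -6, 0, 0, 0, -1]],
  ],
)

```text
t: 4.8
position: [0.5907, -0.1556, 0.1979]
eef_rot: [3.142, 0.001, 3.047]
contact_force: [0.2, 0.2, -0.1]
gripper_width: 0.0003
```

Request:
play_rows(
  motion=[
    [[0, 0, -20, 0, 0, 0, -1], [0, 0, -50, 0, 0, 0, -1], [30, 5, -60, 0, 0, 0, -1], [65, 18, -60, 0, 0, 0, -1], [100, 34, -60, 0, 0, 0, -1], [130, 47, -60, 0, 0, 0, -1], [140, 51, -60, 0, 0, 0, -1], [140, 51, -60, 0, 0, 0, -1]],
  ],
)

```text
t: 5.6
position: [0.4548, -0.0911, 0.2574]
eef_rot: [3.141, -0.0, 3.048]
contact_force: [0.6, -0.7, 0.3]
gripper_width: 0.0004
```

```bash
python3 - <<'E'
from look import *
np.set_printoptions(precision=4,suppress=True)
look("4",s=(180,280,250,380));o,R0=st()
for L in((-.06,-.05,.168),(.005,-.05,.168)):print(delta(o["position"],R0,L))
E
```

```text
5.7 [ 0.4566 -0.0921  0.2576] [-3.1412  0.0012  3.0468] [ 0.7646 -0.5576 -0.1263] loom mm [-60.8773  50.7395 257.5947] q [-0.3127  0.1691  0.4692  1.9795 -0.0895  1.0116  1.6742]
(array([  -0.8, -100.7,   89.6]), array([-0.02,  0.07, -0.02]), array([ 0.4479, -0.1925,  0.168 ]))
(array([ -65.8, -100.7,   89.7]), array([-0.02,  0.07, -0.02]), array([ 0.5127, -0.1986,  0.168 ]))
```

View pics/both4.png

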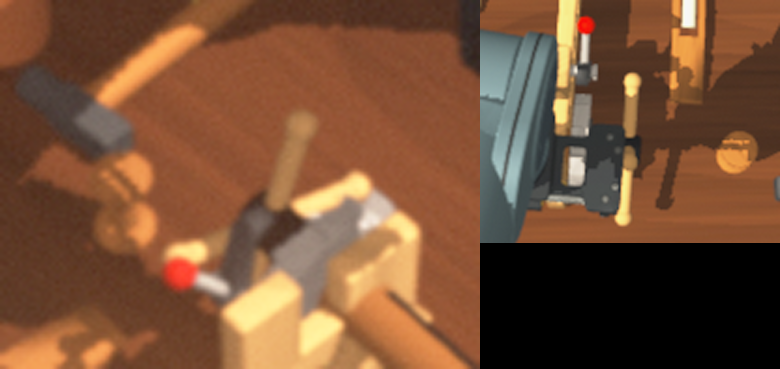

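The pawl is thrown back: ball at scene (299,254), where a lift of 1.1 predicts (298,254). I had the tool's y sign the wrong way round, so the tool is at loom y +51 and still high. Moving to the handle plane.

Request:
play_rows(
  motion=[
    [[0, -25, 0, 0, 0, 0, -1], [0, -60, 0, 0, 0, 0, -1], [-1, -90, 10, 0, 0, 0, -1], [-1, -101, 35, 0, 0, 0, -1], [-1, -101, 65, 0, 0, 0, -1], [-1, -101, 85, 0, 0, 0, -1], [-1, -101, 90, 0, 0, 0, -1], [-1, -101, 90, 0, 0, 0, -1]],
  ],
)

```text
t: 6.5
position: [0.4472, -0.193, 0.1669]
eef_rot: [-3.141, -0.001, 3.046]
contact_force: [0.1, 0.6, -0.3]
gripper_width: 0.0005
```

```bash
python3 - <<'E'
from look import *
np.set_printoptions(precision=4,suppress=True)
look("5",s=(150,290,250,430));o,R0=st();print(delta(o["position"],R0,(.005,-.05,.168)))
E
```

```text
6.6 [ 0.4479 -0.193   0.1681] [-3.1409  0.0014  3.0468] [0.1841 0.0842 0.2065] loom mm [-60.0124 -50.4451 168.1168] q [-0.0973  0.3495  0.5018  2.0248 -0.227   0.819   2.0109]
(array([-65. ,   0.5,   0.2]), array([-0.04,  0.08, -0.02]), array([ 0.5127, -0.1986,  0.168 ]))
```

View pics/both5.png

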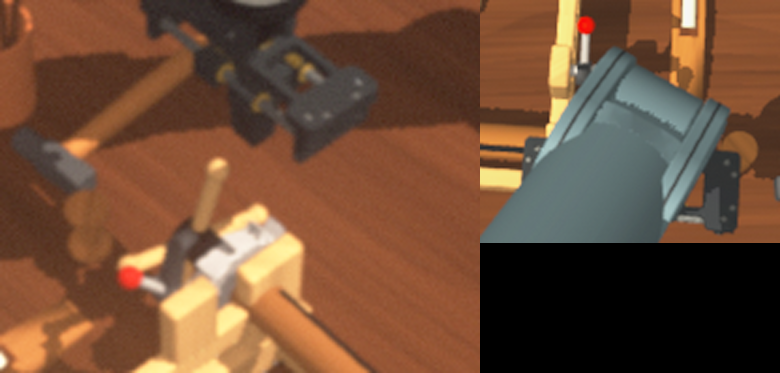

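Request:
play_rows(
  motion=[
    [[-6, 0, 0, 0, 0, 0, -1], [-12, 0, 0, 0, 0, 0, -1], [-16, 0, 0, 0, 0, 0, -1], [-19, 0, 0, 0, 0, 0, -1], [-22, 0, 0, 0, 0, 0, -1], [-25, 0, 0, 0, 0, 0, -1], [-28, 0, 0, 0, 0, 0, -1], [-31, 0, 0, 0, 0, 0, -1], [-34, 0, 0, 0, 0, 0, -1], [-37, 0, 0, 0, 0, 0, -1], [-40, 0, 0, 0, 0, 0, -1], [-43, 0, 0, 0, 0, 0, -1], [-46, 0, 0, 0, 0, 0, -1], [-48, 0, 0, 0, 0, 0, -1], [-50, 0, 0, 0, 0, 0, -1], [-51, 0, 0, 0, 0, 0, -1], [-51, 0, 0, 0, 0, 0, -1]],
  ],
)

```text
t: 8.3
position: [0.4977, -0.1971, 0.1673]
eef_rot: [-3.142, 0.0, 3.047]
contact_force: [-0.4, -0.5, 0.4]
gripper_width: 0.0004
```

```bash
python3 - <<'E'
from look import *
np.set_printoptions(precision=4,suppress=True)
look("6",s=(180,280,250,380));o,R0=st()
for a in(.08,.12,.16,.2,.24):print(a,[(proj("scene",world(LP,tip(a,k)))-[250,180])*480/130 for k in(0,1,-1)],[(proj("top",world(LP,tip(a,k)))) for k in(0,1,-1)])
E
```

```text
8.4 [ 0.4975 -0.1971  0.1673] [ 3.1416 -0.0001  3.0469] [ 0.571   0.3532 -0.207 ] loom mm [-10.2339 -49.8731 167.2984] q [-0.0854  0.4318  0.4849  1.9076 -0.2594  0.8638  2.0077]
0.08 [array([259.736 , 148.4927]), array([173.2538, 293.8459]), array([360.2634, 154.0831])] [array([339.9102, 266.3264]), array([341.0945, 240.5974]), array([336.1105, 312.2827])]
0.12 [array([255.8069, 151.4343]), array([173.8562, 296.5202]), array([360.0371, 151.2295])] [array([340.0142, 264.8174]), array([341.0404, 241.0559]), array([336.1546, 311.9817])]
0.16 [array([251.8938, 154.4999]), array([174.6098, 299.0639]), array([359.6656, 148.4776])] [array([340.1156, 263.3298]), array([340.9828, 241.5666]), array([336.203 , 311.6199])]
0.2 [array([248.0037, 157.684 ]), array([175.5125, 301.4738]), array([359.1485, 145.8321])] [array([340.2143, 261.8663]), array([340.9218, 242.1282]), array([336.2557, 311.1974])]
0.24 [array([244.1441, 160.9809]), array([176.5619, 303.7465]), array([358.4859, 143.2979])] [array([340.3101, 260.4296]), array([340.8576, 242.7396]), array([336.3126, 310.7146])]
```

View pics/both6.png

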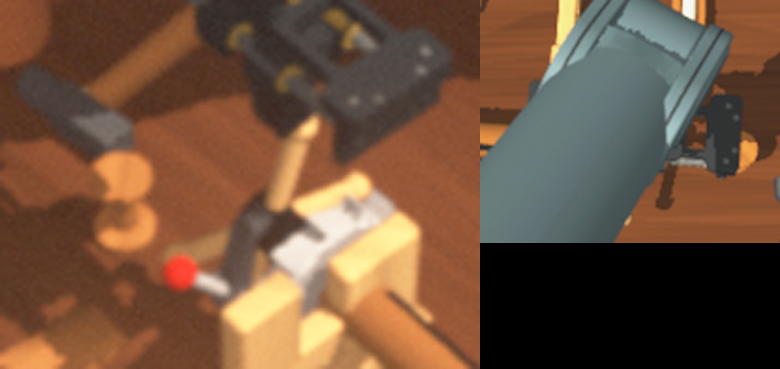

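```bash
python3 - <<'E'
from look import *
im=cv2.imread("pics/scene6.png")[165:265,280:410];cv2.imwrite("pics/s6c.png",cv2.resize(im,(780,600),interpolation=cv2.INTER_CUBIC))
W=np.array([.4975,-.1971,.1673])
for dz in(0,.03,.06):print((proj("scene",W+[0,0,dz])-[280,165])*6)
im=cv2.imread("pics/top6.png")[200:330,260:420];cv2.imwrite("pics/t6c.png",cv2.resize(im,None,fx=4.5,fy=4.5,interpolation=cv2.INTER_CUBIC))
E
```

```text
[277.8279391  335.04260838]
[277.67217978 278.32659536]
[277.50991948 219.24340511]
```

View pics/s6c.png

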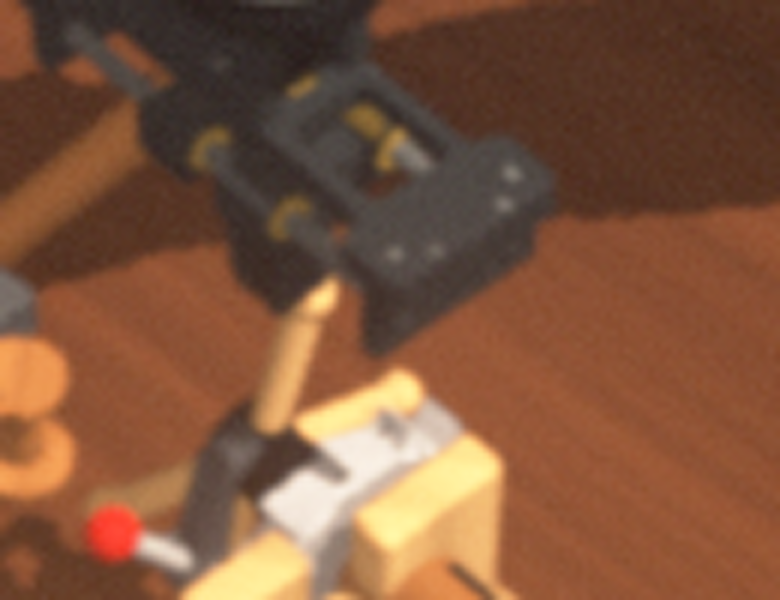

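View pics/t6c.png

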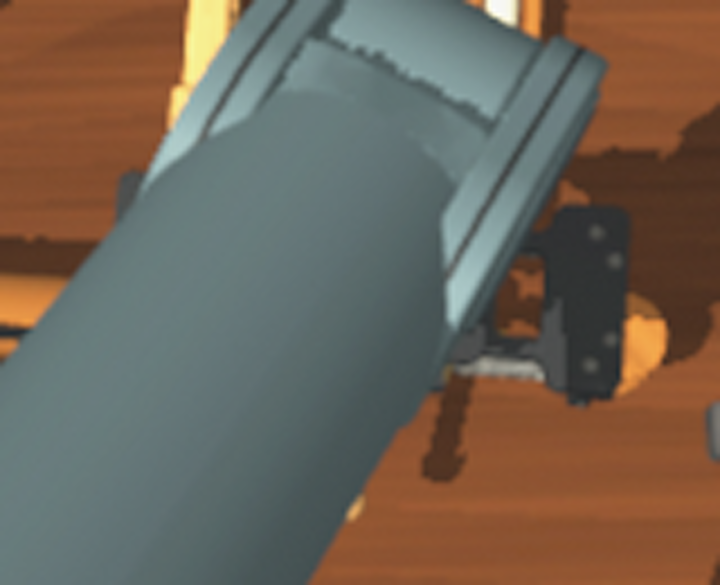

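```bash
python3 - <<'E'
from look import *
np.set_printoptions(precision=1,suppress=True)
st()
im,d=arm.get_image("scene");c=C["scene"];np.savez("scene6.npz",im=im,d=d)
v,u=np.mgrid[0:480,0:640];K=c["intrinsics"]
P=np.stack([(u-K[0,2])/K[0,0]*d,(v-K[1,2])/K[1,1]*d,d],-1)
W=(P-c["t"])@c["R"];L=toloom(W.reshape(-1,3)).reshape(480,640,3)*1000
for vv in range(205,240,2):
    print(vv,[(uu,*np.round(L[vv,uu]).astype(int).tolist()) for uu in range(318,342,3)])
E
```

```text
8.4 [ 0.5 -0.2  0.2] [ 3.1 -0.   3. ] [ 0.6  0.4 -0.2] loom mm [-10.2 -49.9 167.3] q [-0.1  0.4  0.5  1.9 -0.3  0.9  2. ]
205 [(318, -2, -66, 209), (321, 0, -54, 221), (324, 22, -19, 268), (327, 14, -20, 261), (330, 19, -6, 276), (333, 14, -3, 275), (336, 8, 0, 273), (339, 20, 20, 299)]
207 [(318, -115, -203, 0), (321, -2, -56, 212), (324, 0, -45, 223), (327, 0, -35, 231), (330, -6, -34, 227), (333, 16, 0, 273), (336, 13, 5, 275), (339, 25, 26, 302)]
209 [(318, -108, -195, 4), (321, -2, -56, 205), (324, -2, -47, 213), (327, -1, -38, 222), (330, -7, -34, 221), (333, -13, -33, 217), (336, 15, 7, 273), (339, 23, 24, 294)]
211 [(318, -106, -192, 2), (321, -2, -56, 199), (324, -1, -46, 209), (327, -1, -37, 217), (330, -6, -34, 215), (333, -16, -36, 207), (336, -138, -161, 4), (339, 15, 16, 276)]
213 [(318, -101, -187, 2), (321, -105, -180, 6), (324, -3, -48, 200), (327, 0, -36, 212), (330, -8, -36, 206), (333, -17, -37, 199), (336, -135, -158, 1), (339, 17, 18, 273)]
215 [(318, -96, -181, 4), (321, -103, -177, 2), (324, -1, -47, 196), (327, -1, -37, 205), (330, -8, -36, 200), (333, -20, -
[... 1468 characters left out ...]
49, -52, 101)]
233 [(318, -59, -137, 4), (321, -4, -60, 123), (324, -2, -48, 135), (327, -7, -44, 135), (330, -83, -120, 1), (333, -34, -55, 102), (336, -40, -52, 101), (339, -46, -48, 99)]
235 [(318, 5, -59, 124), (321, 3, -52, 129), (324, -2, -48, 129), (327, -6, -43, 130), (330, -22, -52, 108), (333, -26, -46, 111), (336, -36, -47, 102), (339, -40, -42, 103)]
237 [(318, 52, -3, 210), (321, 45, -2, 205), (324, 2, -44, 129), (327, -3, -40, 129), (330, -12, -40, 121), (333, 493, 534, 1092), (336, -31, -42, 103), (339, -6, -6, 159)]
239 [(318, 54, 0, 207), (321, 50, 4, 208), (324, 43, 5, 205), (327, -1, -38, 125), (330, -6, -33, 126), (333, 10, -5, 166), (336, 4, -3, 164), (339, -3, -2, 158)]
```

The depth image shows why there was no contact. The closed fingers end about 25 mm short of the reported TCP: the end is at loom z≈195 while the TCP reads 167. So the finger passed over the handle ball, and the handle hasn't moved. Raising, backing off and going down lower.

Request:
play_rows(
  motion=[
    [[0, 0, -15, 0, 0, 0, -1], [15, 0, -15, 0, 0, 0, -1], [35, 0, -15, 0, 0, 0, -1], [50, 0, -12, 0, 0, 0, -1], [52, 0, 5, 0, 0, 0, -1], [52, 0, 20, 0, 0, 0, -1], [52, 0, 27, 0, 0, 0, -1], [52, 0, 27, 0, 0, 0, -1], [52, 0, 27, 0, 0, 0, -1]],
  ],
)

```text
t: 9.35
position: [0.4461, -0.1924, 0.1407]
eef_rot: [-3.141, 0.0, 3.047]
contact_force: [0.4, 0.2, 0.5]
gripper_width: 0.0004
```

```bash
cat >> look.py <<'E'
def cloud(n,tag=None):
    im,d=arm.get_image(n);c=C[n]
    if tag: cv2.imwrite(f"pics/{n}{tag}.png",im[:,:,::-1])
    v,u=np.mgrid[0:480,0:640];K=c["intrinsics"]
    P=np.stack([(u-K[0,2])/K[0,0]*d,(v-K[1,2])/K[1,1]*d,d],-1)
    return im,toloom(((P-c["t"])@c["R"]).reshape(-1,3)).reshape(480,640,3)*1000
E
python3 - <<'E'
from look import *
np.set_printoptions(precision=1,suppress=True)
o,R0=st()
im,L=cloud("scene","7")
T=toloom(o["position"])*1000
m=(abs(L[...,0]-T[0])<25)&(abs(L[...,1]-T[1])<30)&(L[...,2]>100)&(im.max(-1)<110)
for v in range(190,250,2):
    u=np.where(m[v])[0]
    if len(u):print(v,[(uu,*np.round(L[v,uu]).astype(int).tolist()) for uu in u[::3]])
cv2.imwrite("pics/s7c.png",cv2.resize(cv2.imread("pics/scene7.png")[165:265,280:410],(780,600),interpolation=cv2.INTER_CUBIC))
E
```

```text
9.35 [ 0.4 -0.2  0.1] [-3.1  0.   3. ] [0.4 0.2 0.5] loom mm [-61.8 -50.  140.7] q [-0.1  0.4  0.5  2.  -0.3  0.8  2. ]
190 [(np.int64(343), -40, -34, 252), (np.int64(346), -43, -29, 255)]
192 [(np.int64(345), -38, -26, 255), (np.int64(348), -42, -22, 256)]
196 [(np.int64(354), -58, -20, 234)]
198 [(np.int64(337), -54, -66, 192)]
200 [(np.int64(337), -52, -64, 189), (np.int64(340), -54, -57, 194)]
202 [(np.int64(337), -50, -62, 186), (np.int64(340), -54, -57, 187), (np.int64(346), -52, -37, 206), (np.int64(349), -58, -34, 204)]
204 [(np.int64(337), -51, -63, 178), (np.int64(340), -53, -56, 183), (np.int64(343), -54, -48, 189), (np.int64(346), -53, -37, 199), (np.int64(349), -59, -34, 197), (np.int64(352), -67, -34, 192)]
206 [(np.int64(338), -53, -61, 172), (np.int64(341), -53, -53, 180), (np.int64(344), -52, -42, 190), (np.int64(347), -53, -34, 196), (np.int64(350), -61, -34, 190), (np.int64(353), -71, -35, 181)]
208 [(np.int64(339), -54, -59, 167), (np.int64(342), -53, -49, 176), (np.int64(345), -52, -39, 186), (np.int64(348), -57, -35, 186), (np.int64(351), -66, -36, 178)]
210 [(np.int64(342), -53, -49, 170), (np.int64(345), -52, -39, 180), (np.int64(348), -59, -37, 176)]
212 [(np.int64(344), -51, -40, 173)]
```

View pics/s7c.png

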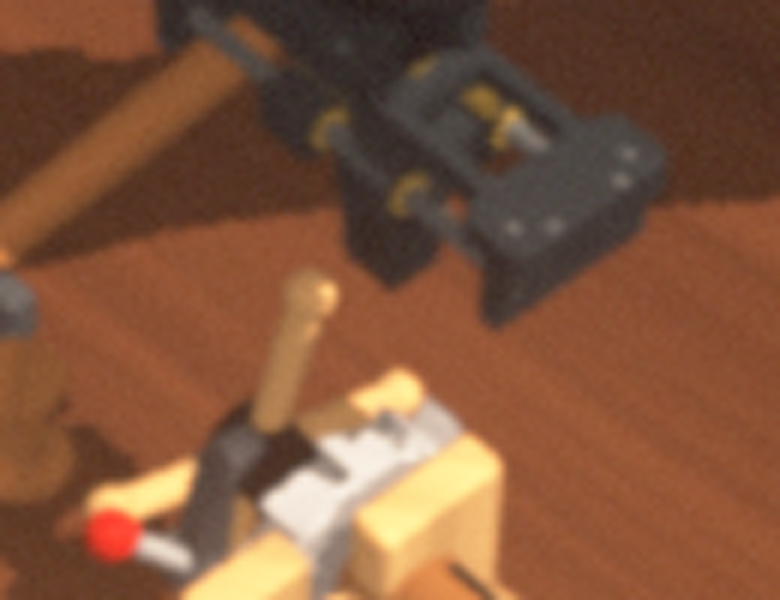

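The finger's lower edge is now at loom z≈168 and its front face at x≈-52. The upper handle ball stands free at crop (312,292). Pushing now, 3 mm lower.

Request:
play_rows(
  motion=[
    [[-6, 0, 3, 0, 0, 0, -1], [-13, 0, 3, 0, 0, 0, -1], [-18, 0, 3, 0, 0, 0, -1], [-21, 0, 3, 0, 0, 0, -1], [-24, 0, 3, 0, 0, 0, -1], [-27, 0, 3, 0, 0, 0, -1], [-30, 0, 3, 0, 0, 0, -1], [-33, 0, 3, 0, 0, 0, -1], [-36, 0, 3, 0, 0, 0, -1], [-39, 0, 3, 0, 0, 0, -1], [-42, 0, 3, 0, 0, 0, -1], [-45, 0, 3, 0, 0, 0, -1], [-48, 0, 3, 0, 0, 0, -1], [-50, 0, 3, 0, 0, 0, -1], [-51, 0, 3, 0, 0, 0, -1], [-51, 0, 3, 0, 0, 0, -1]],
  ],
)

```text
t: 11.0
position: [0.4971, -0.197, 0.1374]
eef_rot: [-3.141, 0.001, 3.047]
contact_force: [-2.5, 0.4, 3.0]
gripper_width: 0.0004
```

```bash
python3 - <<'E'
from look import *
np.set_printoptions(precision=1,suppress=True)
o,R0=st()
im,L=cloud("scene","8")
cv2.imwrite("pics/s8c.png",cv2.resize(cv2.imread("pics/scene8.png")[165:265,280:410],(780,600),interpolation=cv2.INTER_CUBIC))
for a in(.04,.08,.12,.16,.2,.24):print(a,[(proj("scene",world(LP,tip(a,k)))-[280,165])*6 for k in(0,1,-1)])
E
```

```text
11.0 [ 0.5 -0.2  0.1] [-3.1  0.   3. ] [-2.5  0.4  3. ] loom mm [-10.7 -49.9 137.4] q [-0.1  0.5  0.5  1.9 -0.3  0.8  2. ]
0.04 [array([248.5, 326.7]), array([100.8, 562.9]), array([405.6, 345.2])]
0.08 [array([242.1, 331.3]), array([101.5, 567.5]), array([405.4, 340.4])]
0.12 [array([235.7, 336.1]), array([102.5, 571.8]), array([405.1, 335.7])]
0.16 [array([229.3, 341.1]), array([103.7, 576. ]), array([404.5, 331.3])]
0.2 [array([223. , 346.2]), array([105.2, 579.9]), array([403.6, 327. ])]
0.24 [array([216.7, 351.6]), array([106.9, 583.6]), array([402.5, 322.9])]
```

View pics/s8c.png

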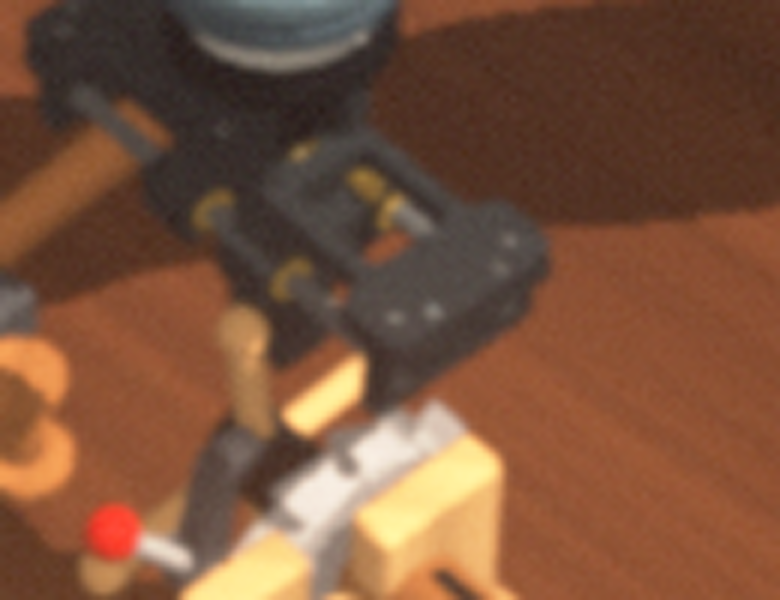

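The wheel is turning. The handle tip is at crop (243,328), an arm angle of about +0.10, and I want about +0.20, so 7 mm more.

Request:
play_rows(
  motion=[
    [[-2, 0, 0, 0, 0, 0, -1], [-4, 0, 0, 0, 0, 0, -1], [-6, 0, 0, 0, 0, 0, -1], [-7, 0, 0, 0, 0, 0, -1], [-7, 0, 0, 0, 0, 0, -1]],
  ],
)

```text
t: 11.55
position: [0.5033, -0.1975, 0.1371]
eef_rot: [3.142, -0.001, 3.047]
contact_force: [-4.1, 0.2, 1.2]
gripper_width: 0.0005
```

```bash
python3 - <<'E'
from look import *
np.set_printoptions(precision=1,suppress=True)
o,R0=st()
E
```

```text
11.55 [ 0.5 -0.2  0.1] [ 3.1 -0.   3. ] [-4.1  0.2  1.2] loom mm [ -4.4 -49.8 137.1] q [-0.1  0.5  0.5  1.9 -0.3  0.8  2. ]
```

Request:
play_rows(
  motion=[
    [[5, 0, 0, 0, 0, 0, -1], [20, 0, 0, 0, 0, 0, -1], [35, 0, -10, 0, 0, 0, -1], [50, 0, -50, 0, 0, 0, -1], [70, 0, -95, 0, 0, 0, -1], [105, 0, -125, 0, 0, 0, -1], [140, 0, -130, 0, 0, 0, -1], [140, 0, -130, 0, 0, 0, -1], [140, 0, -130, 0, 0, 0, -1]],
  ],
)

```text
t: 12.45
position: [0.3653, -0.1843, 0.268]
eef_rot: [3.141, 0.004, 3.047]
contact_force: [0.3, -0.3, 0.7]
gripper_width: 0.0006
```

```bash
python3 - <<'E'
from look import *
np.set_printoptions(precision=1,suppress=True)
o,R0=st()
look("9")
cv2.imwrite("pics/s9c.png",cv2.resize(cv2.imread("pics/scene9.png")[195:295,255:385],(780,600),interpolation=cv2.INTER_CUBIC))
cv2.imwrite("pics/t9c.png",cv2.resize(cv2.imread("pics/top9.png")[215:325,280:420],(763,600),interpolation=cv2.INTER_CUBIC))
E
```

```text
12.45 [ 0.4 -0.2  0.3] [3.1 0.  3. ] [ 0.3 -0.3  0.7] loom mm [-143.1  -49.6  268. ] q [-0.2  0.   0.6  2.1 -0.   1.   1.9]
```

View pics/s9c.png

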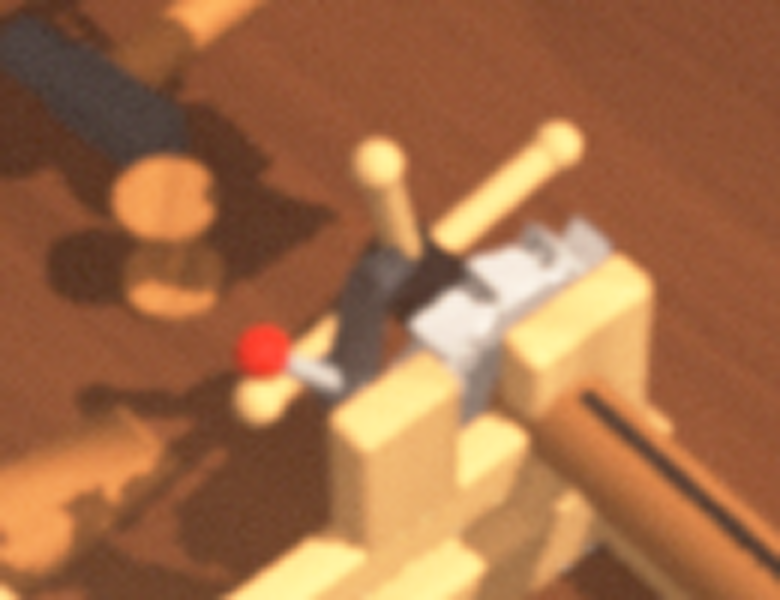

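View pics/t9c.png

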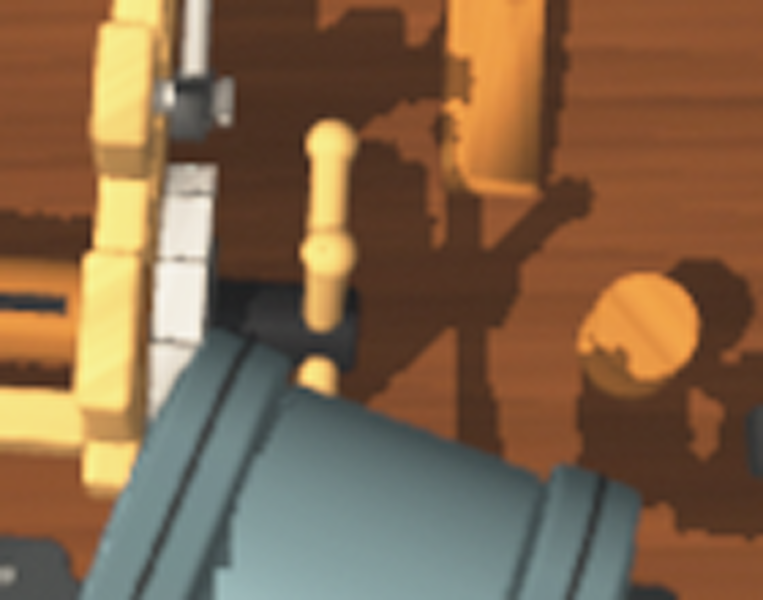

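```bash
python3 - <<'E'
from h import *
def s(x,y):return np.array([255+x/6,195+y/6])
def t(x,y):return np.array([280+x/5.45,215+y/5.45])
S={"a":(dict(scene={0:s(463,111),-1:s(549,213),1:s(258,330)},top={0:t(322,360),1:t(335,127),-1:t(306,527)})),
"b":(dict(scene={0:s(379,162),-1:s(561,143),1:s(260,398)},top={0:t(328,253),1:t(331,143)}))}
for k,o in S.items():
    f=lambda q:np.concatenate([proj(n,world(LP,tip(q[0],i)))-p for n in o for i,p in o[n].items()])
    f2=lambda q:np.concatenate([proj(n,world(q[1:],tip(q[0],i)))-p for n in o for i,p in o[n].items()])
    r=least_squares(f,[0]);r2=least_squares(f2,[0,*LP]);print(k,r.x,r2.x,abs(r2.fun).max())
E
```

```text
a [-0.32481005] [-0.32470799  0.5123986  -0.1484394  -0.09476132] 1.261342663277901
b [0.19072574] [ 0.19574739  0.51189783 -0.14781919 -0.09529915] 1.099580762982015
```

Fitting the handle tips gives a turn of 0.516–0.520 rad. That puts the beam at about 0.45, inside the 0.40–0.51 window, and the wheel has stayed put. Next, up and over to behind the ball.

```bash
python3 - <<'E'
from look import *
o,R0=st()
for L in((-.143,0,.29),(.14,0,.29),(.14,0,.172)):print(delta(o["position"],R0,L))
E
```

```text
12.55 [ 0.36549277 -0.18438528  0.2673795 ] [-3.14115412e+00  1.38551106e-03  3.04761226e+00] [ 0.45725738 -0.05996905 -0.19103518] loom mm [-142.85620848  -49.68680297  267.37949781] q [-0.19141251  0.03101489  0.56942339  2.09209865 -0.01955908  1.02200251
  1.86478794]
(array([  0.1,  49.7, -22.6]), array([-0.03,  0.08,  0.03]), array([ 0.37003804, -0.1349066 ,  0.29      ]))
(array([-282.9,   49.5,  -22.3]), array([-0.03,  0.08,  0.03]), array([ 0.65177535, -0.16161032,  0.29      ]))
(array([-282.7,   49.6,   95.7]), array([-0.03,  0.08,  0.03]), array([ 0.65177535, -0.16161032,  0.172     ]))
```

Request:
play_rows(
  motion=[
    [[0, 10, -22, 0, 0, 0, -1], [-20, 30, -22, 0, 0, 0, -1], [-50, 45, -22, 0, 0, 0, -1], [-85, 50, -22, 0, 0, 0, -1], [-120, 50, -22, 0, 0, 0, -1], [-155, 50, -22, 0, 0, 0, -1], [-190, 50, -22, 0, 0, 0, -1], [-225, 50, -22, 0, 0, 0, -1], [-260, 50, -22, 0, 0, 0, -1], [-280, 50, -22, 0, 0, 0, -1], [-283, 50, -10, 0, 0, 0, -1], [-283, 50, 20, 0, 0, 0, -1], [-283, 50, 55, 0, 0, 0, -1], [-283, 50, 80, 0, 0, 0, -1], [-283, 50, 93, 0, 0, 0, -1], [-283, 50, 95, 0, 0, 0, -1], [-283, 50, 95, 0, 0, 0, -1]],
  ],
)

```text
t: 14.25
position: [0.6508, -0.1615, 0.1726]
eef_rot: [-3.141, 0.0, 3.047]
contact_force: [0.3, -0.5, 1.0]
gripper_width: 0.0001
```

```bash
python3 - <<'E'
from look import *
o,R0=st();look("10",s=(180,280,250,380))
E
```

```text
14.25 [ 0.65084769 -0.16154708  0.17256606] [-3.14131519e+00  3.05453312e-04  3.04696257e+00] [ 0.25726542 -0.51871298  1.04849408] loom mm [ 1.39070516e+02 -2.45803043e-02  1.72566056e+02] q [-0.1199      0.64953021  0.4533758   1.53455026 -0.313878    1.03000107
  1.89188409]
```

View pics/both10.png

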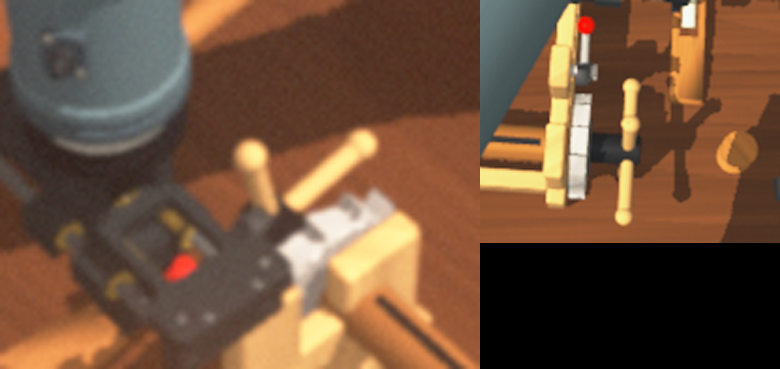

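The finger is behind the ball, which still shows thrown back at crop (182,267), and there is no contact. Pulling it toward the robot.

Request:
play_rows(
  motion=[
    [[6, 0, 0, 0, 0, 0, -1], [12, 0, 0, 0, 0, 0, -1], [17, 0, 0, 0, 0, 0, -1], [21, 0, 0, 0, 0, 0, -1], [25, 0, 0, 0, 0, 0, -1], [29, 0, 0, 0, 0, 0, -1], [33, 0, 0, 0, 0, 0, -1], [37, 0, 0, 0, 0, 0, -1], [41, 0, 0, 0, 0, 0, -1], [45, 0, 0, 0, 0, 0, -1], [49, 0, 0, 0, 0, 0, -1], [53, 0, 0, 0, 0, 0, -1], [57, 0, 0, 0, 0, 0, -1], [61, 0, 0, 0, 0, 0, -1], [65, 0, 0, 0, 0, 0, -1], [68, 0, 0, 0, 0, 0, -1], [68, 0, 0, 0, 0, 0, -1]],
  ],
)

```text
t: 16.05
position: [0.5826, -0.1549, 0.1724]
eef_rot: [3.141, -0.0, 3.047]
contact_force: [-0.2, -0.7, 0.1]
gripper_width: 0.0003
```

```bash
python3 - <<'E'
from look import *
o,R0=st();look("11",s=(180,280,250,380))
E
```

```text
16.05 [ 0.58259352 -0.15493805  0.17237897] [ 3.14149715e+00 -1.29282006e-04  3.04679512e+00] [-0.20010168 -0.70365421  0.1413737 ] loom mm [7.04972527e+01 1.14544332e-01 1.72378970e+02] q [-0.15065995  0.53648481  0.46582453  1.72686861 -0.28696933  0.94642678
  1.90407736]
```

View pics/both11.png

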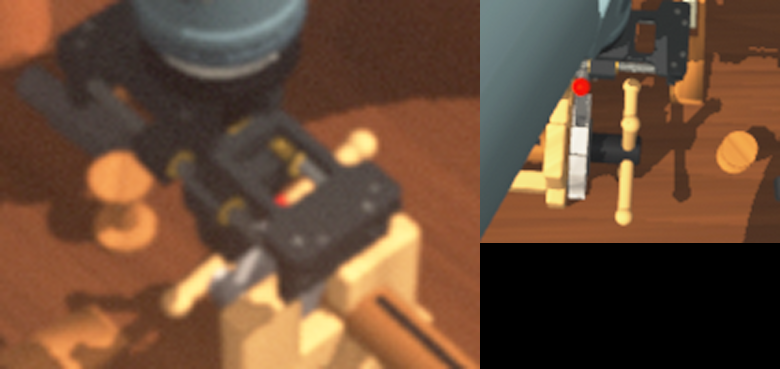

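In the top view the ball is at (314.4,241.4), and pawl down predicts (314.0,242.0), so it is seated. Withdrawing: back a little, then straight up and away.

Request:
play_rows(
  motion=[
    [[-5, 0, 0, 0, 0, 0, -1], [-8, 0, -5, 0, 0, 0, -1], [-8, 0, -35, 0, 0, 0, -1], [-8, 0, -75, 0, 0, 0, -1], [-5, 0, -110, 0, 0, 0, -1], [20, 20, -125, 0, 0, 0, -1], [55, 50, -125, 0, 0, 0, -1], [80, 85, -125, 0, 0, 0, -1], [100, 120, -125, 0, 0, 0, -1], [120, 160, -125, 0, 0, 0, -1], [135, 195, -125, 0, 0, 0, -1], [150, 235, -125, 0, 0, 0, -1], [160, 270, -125, 0, 0, 0, -1], [170, 305, -125, 0, 0, 0, -1], [180, 345, -125, 0, 0, 0, -1], [180, 375, -125, 0, 0, 0, -1], [180, 390, -125, 0, 0, 0, -1], [180, 390, -125, 0, 0, 0, -1], [180, 390, -125, 0, 0, 0, -1]],
  ],
)

```text
t: 18.05
position: [0.4412, 0.2486, 0.2973]
eef_rot: [-3.14, 0.0, 3.045]
contact_force: [0.8, -0.1, 0.2]
gripper_width: 0.0002
```

```bash
python3 - <<'E'
from look import *
o,R0=st();look("12")
cv2.imwrite("pics/s12c.png",cv2.resize(cv2.imread("pics/scene12.png")[195:295,255:385],(780,600),interpolation=cv2.INTER_CUBIC))
cv2.imwrite("pics/t12c.png",cv2.resize(cv2.imread("pics/top12.png")[215:325,280:420],(763,600),interpolation=cv2.INTER_CUBIC))
E
```

```text
18.05 [0.4411737  0.24864345 0.29731391] [-3.14047757e+00  1.22515985e-04  3.04521477e+00] [ 0.84272035 -0.13174463  0.23876851] loom mm [-108.37328438  388.55104432  297.31391411] q [-0.83274905  0.20144288  0.2685983   1.82449012 -0.05785673  1.12394489
  0.93014187]
```

View pics/s12c.png

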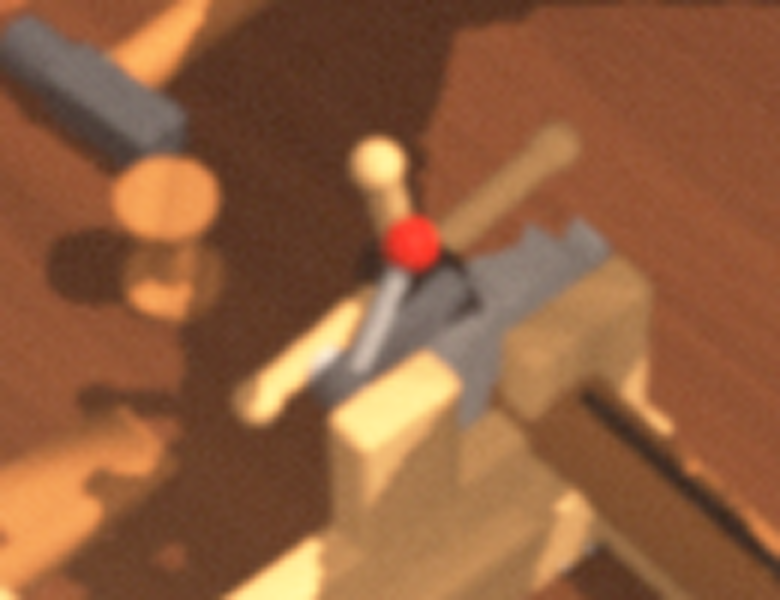

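View pics/t12c.png

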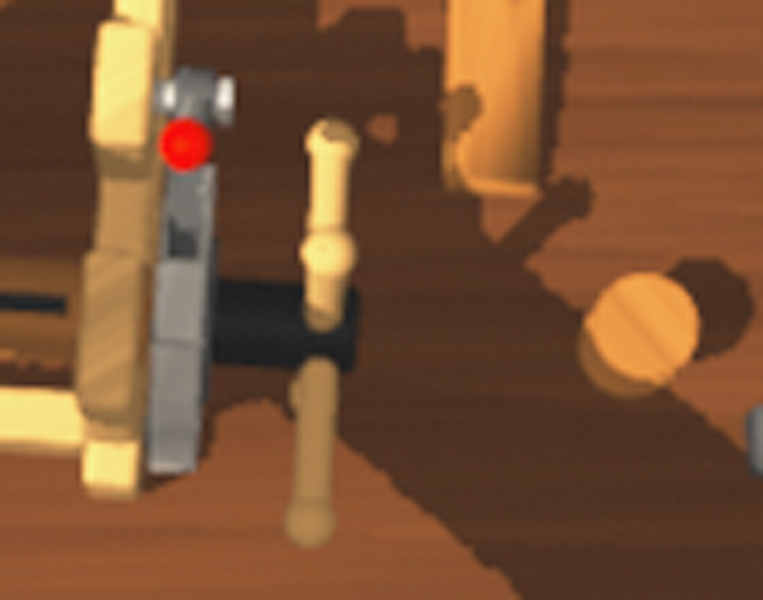

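View pics/top12.png

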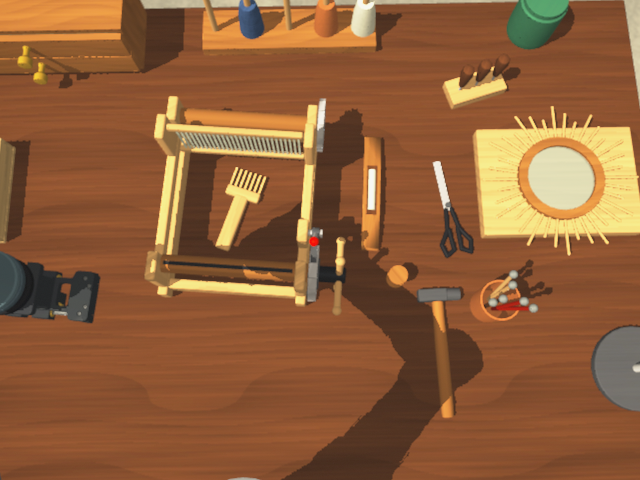

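The ball is back on its starting pixels in both views, (412,243) and (186,145) in the crops, so the pawl is fully seated at about 0. The handle has stayed at the one-notch position, and the tools are where they were. Handing in.

```bash
python3 -c "
from station import arm
print(arm.finish_job())"
```

```text
the job is handed in; nothing more can be done
None
```

The beam is one notch back and the pawl is down in the next notch. I handed the job in at about 18 s, with the arm well clear of the loom.

- **Steps:** With the gripper shut, I pushed the red ball over until the pawl lay on its stop. I then pushed the top handle arm back until the wheel had turned 0.516–0.520 rad; one notch is 0.524. Last, I tipped the pawl down from behind and withdrew.
- **Last checks:** In both cameras the red ball is back within about 1 px of where it started, so the pawl sits fully down, not on a tooth tip. The handle stayed where I left it, at about 0.45 rad on the beam (0.44–0.50 allowing for the uncertain start). By eye, the bobbin and tools in view have not moved.
- **What went wrong on the way:**
  - By the depth image, the closed fingers end about 28 mm short of the reported TCP. My first handle push therefore passed over the ball without touching it, and I repeated it lower.
  - The same error is probably why the tool read about 16 N upward at the end of the pawl push. That was below the 40 N limit, and I backed off at once.

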